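# Release the red push-and-turn safety cap

## Task

Two cleaner bottles stand in holders on the bench, each with a push-and-turn safety cap. Unlock the one with the red cap: press the cap down firmly and, while it is pressed, turn it counter-clockwise (seen from above) until it comes free, then let go so that it springs up. Leave the green cap alone.

Things in the scene. Friction and masses are not known exactly. Their poses are not given: they have to be found in the camera images.
- red_cap (a point): Centre (on the axis, half-way up) of the red safety cap: upright, ribbed, round, 47 mm in diameter, 44 mm high, white bent arrow on its flat top, free all round. Locked, this point is 206 mm above the bench. It is on a white bottle, 84 mm in diameter, whose shoulder slopes out from 25 mm below this point; the bottle is fixed in a grey 112 mm holder screwed down and cannot move.
- red_lift (a joint): Height of the red cap in m: 0 locked (start); -0.004 or lower: pressed far enough to turn; -0.008 fully down; about +0.010: released, sprung up. A spring pushes it up: it starts down at about 8 N, needs 12 N for 4 mm and 15 N for 8 mm. Keep it pressed while turning.
- red_turn (a joint): Turn of the red cap in rad, positive counter-clockwise seen from above: 0 = locked. Unpressed it is blocked below 0.15. Pressed, it turns easily (under 0.1 N m); from about 0.85 the lock is passed and the cap springs up when let go; end stop at 1.3.
- green_cap (a point): Centre of the green safety cap on the other bottle, same build and size, in a holder of its own at least 0.24 m away. It must stay locked and in place.

How it is judged:
By the outcome, as a careful person would: the job done as asked, in the order asked, and still so for the second after the job is handed in, with the robot touching nothing.
It also fails if it takes over 32 s, if anything falls off the work surface, if the arm or the gripper's body presses on something with over 40 N, if the wrist force passes 120 N, or if a joint passes its speed limit or range.

## Robot

A 6-joint arm with a two-finger parallel gripper is mounted at the origin on a cart in front of the work surface, level with it; the furniture and walls round the work are solid. World frame = base frame: x ahead of the robot, y to its left, z up, the work surface at z = 0. Lengths are in m, angles in rad, forces in N, time in s.
With the tool pointing down it reaches from about 0.275 to 0.85 m from the base axis. Payload 19 kg.
Tool frame: the origin (TCP) lies on the centre line of the jaws, within the pads' length; the fingertips stand 25 mm ahead of it and the grasp point (between the pads) lies 6 mm ahead of it; z points along the fingers, y is the direction in which the jaws open and shut (so a half turn about z gives the same grasp; the last joint's range is limited). The gripper opens to 85 mm and grips with 20 to 120 N. Pads are 22 mm wide; open, the fingers measure 114 mm over their backs; the gripper's body (76 mm by 85 mm) begins 54 mm behind the grasp point. The pads swing forward as they close: fully open they stand 13 mm farther back than shut.
Start: joints at [1.05, 0.15, 1.437, -0, 1.554, -0.134], TCP at [0.217, 0.532, 0.221] pointing down, gripper open.
Joint ranges: [-2.8, 2.8], [-0.68, 2.1], [0.12, 2.68], [-1.39, 4.53], [0.16, 2.79], [-2.81, 2.81]. Speed limits (rad/s): [1.89, 1.89, 2.22, 3.01, 3.01, 3.01].

## Interface

Orientations are given as a rotation vector (axis times angle).
In Python, from plant import env gives the robot as it stands. The module is installed in compiled form; this text tells all that it offers.
- The arm moves only by the shell command python3 -m crank 'ROWS' [OPENING] [FORCE]. ROWS is JSON, a list of rows, each a list of 2 entries, a list of its own where there are three numbers: the shift along the tool's x, y, z in mm, then the turn about the tool's z in rad. A call has 1 to 5 rows; each row shifts and turns the commanded pose from where the row before left it, along the tool's axes as they then stand; what a row does not reach is not made up. A row lasts 1/8 s, in which the tool goes at most 62.5 mm and 10.7 degrees, less where a joint would pass 70% of its speed; a pose out of reach is approached as far as the arm can. A call with a gripper value outside its range is refused whole. OPENING is the finger opening in mm, from 0 to 85.4, set as the call begins (- or left out, the last holds). The fingers move at their own pace and stop on an object; FORCE is the grip in N (left out, the last holds). Time passes only in rows, so rows that do not move let the fingers close. It gives the time, the measured TCP pose, the force and the opening at its end, in the units of the state.
- env.read_state(): the state, without advancing time (a new reading comes with each control period).
- env.snapshot(name): name is "scene" or "top" or "wrist"; returns a dict with "color" (480x640x3 uint8, blue, green, red), "camera_matrix" (3x3 intrinsics, pixels), "extrinsics" (4x4, takes a point from world to camera coordinates). Camera axes: x right, y down, z forward; pixel columns grow to the right and rows downward; lengths in m; the calibration is good to about 2 mm. A picture is of the moment at which its call begins. There is no depth.
- env.sign_off(): hands the job in, once; it reports no verdict.
Trained networks look in the newest picture that a camera, given by its name, has taken for a name from the list of things; names that differ only in an ending like _2 or _b are one class to them, and where a whole thing is asked for, a point or a joint stands for the part that bears it (a point fixed in the world has none). Each returns a list of dicts, best first, with "confidence" (0 to 1); they miss things now and then, are a little off and sometimes report something else, mostly with a low value. They report only what shows in the picture. A call takes as long as a camera call.
- env.find_in(label, camera): "bbox" ([left, top, right, bottom] in pixels, round what is visible of it).
- env.silhouettes(label, camera): "mask" (480x640 bool, what is visible of it) and "bbox" ([left, top, right, bottom] in pixels, round what is visible of it).
The state is a dict: "time": time; "qpos": joint angles; "qd": joint speeds; "tau": joint torques, N m; "position": TCP position; "orientation": TCP orientation; "force": force on the tool from outside, world axes, zero at the start; "wrist_torque": the same for the moment, N m; "gripper_width": finger opening in m.
Only numpy, scipy, OpenCV 4.12 (cv2) and the standard library are available. Lean on these libraries where they do the work, as an engineer would, in place of code of your own. Each camera call takes 0.05 s, during which the arm holds its last target.

## Working session

There is one attempt and no reset: what is moved stays moved. The work goes in short steps, Python scripts to look and compute and a shell command to move; the robot and the scene stay as the last step left them, time stands still between calls to the robot, and variables do not carry over. Pictures are saved under pics/ and viewed, and the job is handed in when it is done.

```bash
mkdir -p pics; cat > h.py <<'E'
from plant import env
import numpy as np, cv2
def snap(c,n):
    s=env.snapshot(c); cv2.imwrite(f'pics/{n}.png',s['color']); return s
def ray(s,u,v):
    K=np.array(s['camera_matrix']);T=np.array(s['extrinsics']);R=T[:3,:3];t=T[:3,3]
    d=R.T@np.linalg.solve(K,[u,v,1.]);return -R.T@t,d
def atz(s,u,v,z):
    o,d=ray(s,u,v);return o+d*(z-o[2])/d[2]
E
python3 - <<'E'
from h import *
np.set_printoptions(precision=4,suppress=True)
S={}
for c in ['scene','top']:
    s=snap(c,c+'0');o,d=ray(s,320,240);print(c,o,d)
    for l in ['red_cap','green_cap']:
        for r in env.silhouettes(l,c)[:3]:
            m=r['mask'];v,u=np.nonzero(m);print(l,r['confidence'],r['bbox'],u.mean(),v.mean(),atz(s,u.mean(),v.mean(),.206),atz(s,u.mean(),v.mean(),.228))
st=env.read_state();print({k:np.round(v,3) for k,v in st.items()})
E
```

```text
scene [ 0.0185 -0.7368  0.7863] [ 0.4861  0.7019 -0.5206]
red_cap 0.58 [382.4, 304.0, 412.0, 343.6] 396.5044802867383 323.98297491039426 [ 0.5215 -0.2213  0.206 ] [ 0.5024 -0.2408  0.228 ]
green_cap 0.93 [257.2, 196.3, 284.5, 221.1] 270.94453781512607 208.31428571428572 [0.545  0.2029 0.206 ] [0.525  0.1673 0.228 ]
top [ 0.3189 -0.015   1.0725] [ 0.2188  0.0232 -0.9756]
red_cap 0.71 [425.3, 238.2, 458.8, 270.9] 441.3143297380586 252.5100154083205 [ 0.5221 -0.2213  0.206 ] [ 0.5169 -0.2161  0.228 ]
green_cap 0.98 [205.9, 195.6, 234.9, 223.2] 218.57120980091884 208.90505359877488 [0.5455 0.2052 0.206 ] [0.5397 0.1996 0.228 ]
{'time': np.float64(0.3), 'qpos': array([ 1.05 ,  0.151,  1.438,  0.   ,  1.554, -0.134]), 'qd': array([ 0.001, -0.001, -0.003,  0.   ,  0.001,  0.003]), 'tau': array([ -0.003, -71.208, -57.036,  -0.   ,   0.004,  -0.   ]), 'position': array([0.217, 0.532, 0.221]), 'orientation': array([-0.604, -3.083,  0.001]), 'force': array([ 0.243, -0.591,  0.44 ]), 'wrist_torque': array([0.023, 0.019, 0.004]), 'gripper_width': np.float64(0.085)}
```

View pics/scene0.png

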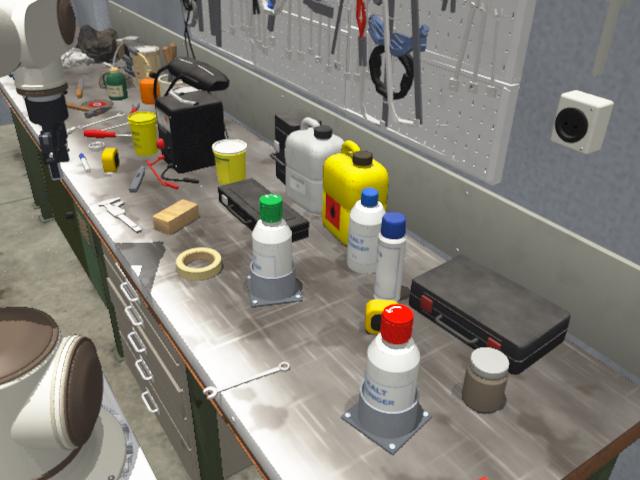

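View pics/top0.png

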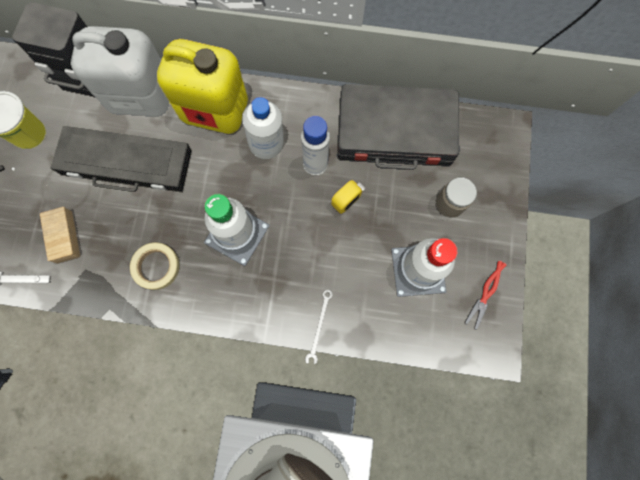

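The scene view has the red cap at (397,324) and the top view at (443,251). The detector and the picture agree. I'll refine the position with a cylinder fit.

```bash
cat >> h.py <<'E'
from scipy.optimize import least_squares
from scipy.spatial.transform import Rotation as Ro
def cyl(s,p,r=.0235,h=.022):
    a=np.linspace(0,2*np.pi,60);P=np.array([[p[0]+r*np.cos(t),p[1]+r*np.sin(t),p[2]+z] for z in(-h,h) for t in a])
    T=np.array(s['extrinsics']);c=P@T[:3,:3].T+T[:3,3];q=c@np.array(s['camera_matrix']).T;q=(q[:,:2]/q[:,2:]).astype(np.float32)
    H=cv2.convexHull(q);M=cv2.moments(H);return np.array([M['m10']/M['m00'],M['m01']/M['m00']]),H
def loc(l,cams,z=.206,x0=(.52,-.22)):
    obs=[]
    for c in cams:
        s=env.snapshot(c);r=env.silhouettes(l,c)
        if not r:print('none',c);continue
        v,u=np.nonzero(r[0]['mask']);obs.append((s,np.array([u.mean(),v.mean()])));
    f=lambda p:np.concatenate([cyl(s,[*p[:2],z])[0]-o for s,o in obs])
    for k in range(len(obs)):
        s,o=obs[k];print(cams[k],least_squares(lambda p:cyl(s,[*p,z])[0]-o,x0).x)
    R=least_squares(f,x0);print('both',R.x,R.fun);return R.x
def tool(p):
    st=env.read_state();R=Ro.from_rotvec(st['orientation']).as_matrix();d=R.T@(np.array(p)-st['position'])*1000
    print('t',st['time'],'pos',st['position'].round(4),'shift mm',d.round(1),'tool y',R[:,1].round(3),'q6',st['qpos'][5].round(2),'F',st['force'].round(1));return d
E
python3 - <<'E'
from h import *
p=loc('red_cap',['scene','top']);tool([*p,.40])
E
python3 -m crank '[[[0,0,-60],0],[[0,0,-60],0],[[0,0,-60],0]]' 85 60
```

```text
scene [ 0.52134239 -0.22209421]
top [ 0.52168929 -0.21965473]
both [ 0.52196591 -0.22062245] [-0.31392546 -0.66107238  0.53179053 -0.07044134]
t 0.5 pos [0.2169 0.5325 0.2211] shift mm [-566.6 -582.4 -178.8] tool y [ 0.377  0.926 -0.   ] q6 -0.13 F [ 0.6 -0.  -1. ]
time: 0.88
position: [0.2167, 0.5322, 0.4032]
orientation: [0.604, 3.083, 0.0]
force: [0.2, 0.9, 0.7]
gripper_width: 0.0847
```

```bash
python3 -m crank '[[[-38,-39,0],0],[[-38,-39,0],0],[[-38,-39,0],0],[[-38,-39,0],0],[[-38,-39,0],0]]'
python3 -m crank '[[[-38,-39,0],0],[[-38,-39,0],0],[[-38,-39,0],0],[[-38,-39,0],0],[[-38,-39,0],0]]'
python3 -c "
from h import *
tool([.522,-.2206,.3])"
```

```text
time: 1.5
position: [0.3195, 0.2786, 0.4013]
orientation: [0.603, 3.083, 0.0]
force: [1.4, 1.3, -0.1]
gripper_width: 0.085
time: 2.12
position: [0.422, 0.0262, 0.4014]
orientation: [0.604, 3.082, 0.0]
force: [1.3, 0.3, -1.1]
gripper_width: 0.0852
t 2.125 pos [0.422  0.0262 0.4014] shift mm [-185.7 -190.8  101.5] tool y [0.377 0.926 0.   ] q6 -1.3 F [ 1.3  0.3 -1.1]
```

Stop about 90 mm short with the wrist view, and turn clockwise for room.

```bash
python3 -m crank '[[[-37,-38,0],0],[[-37,-38,0],0],[[-37,-38,0],0],[[-37,-38,0],0],[[-37,-38,0],0]]'
python3 -m crank '[[[0,0,0],0.18],[[0,0,0],0.18],[[0,0,0],0.18],[[0,0,0],0.18],[[0,0,0],0.18]]'
python3 - <<'E'
from h import *
tool([.522,-.2206,.3])
s=snap('wrist','w1');p=loc('red_cap',['wrist','top','scene']);tool([*p,.3])
E
```

```text
time: 2.75
position: [0.5217, -0.2196, 0.4013]
orientation: [0.604, 3.083, -0.0]
force: [0.2, 0.2, -0.0]
gripper_width: 0.0848
time: 3.38
position: [0.5214, -0.2178, 0.4012]
orientation: [1.892, 2.508, -0.0]
force: [0.3, 0.1, -0.7]
gripper_width: 0.0851
t 3.375 pos [ 0.5214 -0.2178  0.4012] shift mm [ -2.9  -0.2 101.2] tool y [ 0.962  0.274 -0.   ] q6 -0.81 F [ 0.3  0.1 -0.7]
wrist [ 0.52105555 -0.21927967]
top [ 0.54412279 -0.2328027 ]
scene [ 0.52141974 -0.22105924]
both [ 0.52426243 -0.22096951] [ 3.0308055   2.70986833 -7.18409226  9.41924414  1.38617503 -0.67225383]
t 3.725 pos [ 0.5214 -0.2178  0.4012] shift mm [ -3.9   1.9 101.2] tool y [ 0.959  0.283 -0.   ] q6 -0.82 F [0.9 0.4 0.6]
```

View pics/w1.png

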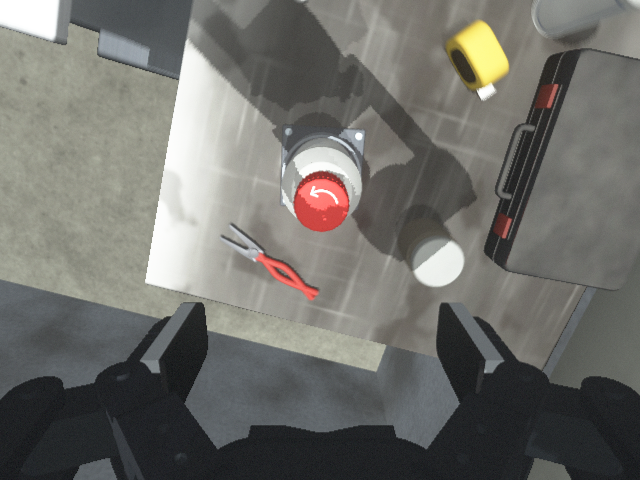

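The wrist view shows the cap at (322,200), on the centre line between the fingers. The top view is blocked by the arm, so its fit is discarded. The target is about (0.5213, -0.2203).

```bash
python3 -m crank '[[[-2.5,0,35],0],[[0,0,35],0],[[0,0,35],0],[[0,0,15],0],[[0,0,0],0]]'
python3 - <<'E'
from h import *
s=snap('wrist','w2');p=loc('red_cap',['wrist']);tool([.5213,-.2203,.22]);tool([*p,.22])
E
```

```text
time: 4.35
position: [0.522, -0.2202, 0.2812]
orientation: [-1.883, -2.514, 0.0]
force: [-0.4, -0.6, 0.1]
gripper_width: 0.0847
wrist [ 0.52109922 -0.21943534]
both [ 0.52109922 -0.21943534] [-1.63633678e-06  1.72367180e-07]
t 4.5 pos [ 0.5225 -0.2204  0.2827] shift mm [ 0.5 -1.2 62.7] tool y [0.96  0.281 0.001] q6 -0.82 F [0.5 0.5 0.1]
t 4.5 pos [ 0.5225 -0.2204  0.2827] shift mm [ 1.4 -1.1 62.7] tool y [0.96  0.281 0.001] q6 -0.82 F [0.5 0.5 0.1]
```

View pics/w2.png

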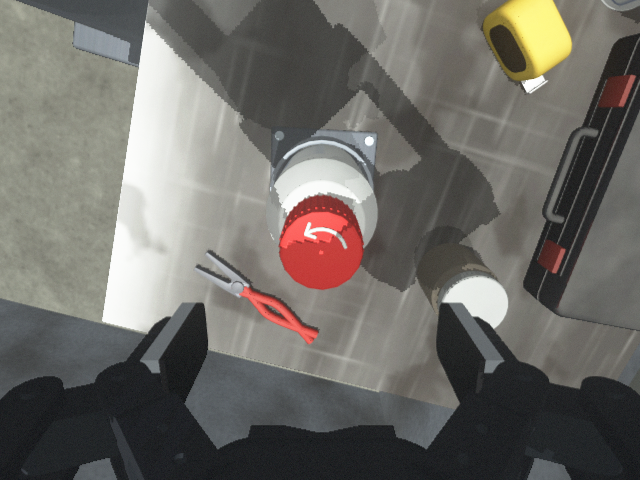

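Cap at (321,248), centred between the jaws. Next: down and close.

```bash
python3 -m crank '[[[0.8,-0.8,25],0],[[0,0,20],0],[[0,0,16],0],[[0,0,0],0]]'
python3 -m crank '[[[0,0,0],0],[[0,0,0],0],[[0,0,0],0],[[0,0,0],0],[[0,0,0],0]]' 30 70
python3 -c "
from h import *
tool([.5213,-.2203,.22]);snap('wrist','w3')"
```

```text
time: 5.0
position: [0.521, -0.2196, 0.2199]
orientation: [-1.884, -2.513, 0.0]
force: [0.5, -0.4, 0.8]
gripper_width: 0.0851
time: 5.62
position: [0.5211, -0.2197, 0.2203]
orientation: [1.885, 2.513, -0.0]
force: [0.2, -0.1, -0.1]
gripper_width: 0.03
t 5.625 pos [ 0.5211 -0.2197  0.2203] shift mm [-0.7  0.   0.3] tool y [ 0.96  0.28 -0.  ] q6 -0.82 F [ 0.2 -0.1 -0.1]
```

View pics/w3.png

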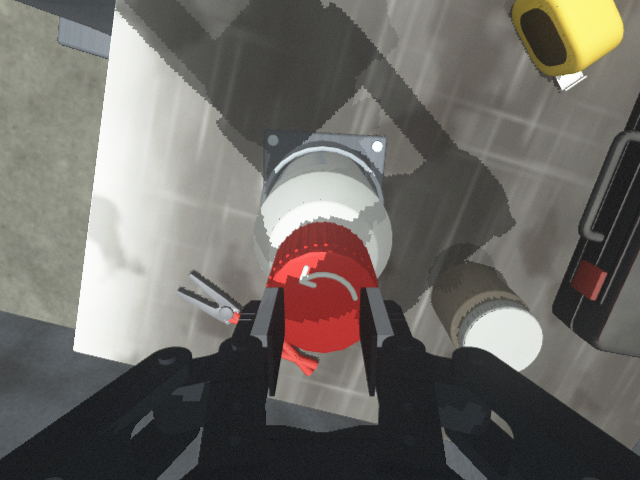

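The fingers closed to 30 mm without meeting the cap, so they are either above it or beside it. I'll check by projecting the known points.

```bash
python3 - <<'E'
from h import *
for c in ['wrist','scene']:
    s=snap(c,c+'4');st=env.read_state();R=Ro.from_rotvec(st['orientation']).as_matrix()
    T=np.array(s['extrinsics']);K=np.array(s['camera_matrix'])
    def pr(P):
        q=K@(T[:3,:3]@P+T[:3,3]);return (q[:2]/q[2]).round(0)
    p=st['position'];im=s['color'].copy()
    for n,P in dict(tcp=p,grasp=p+R@[0,0,.006],tip=p+R@[0,0,.025],tipL=p+R@[0,.015,.025],tipR=p+R@[0,-.015,.025],captop=np.array([.5213,-.2203,.228])).items():
        print(c,n,pr(P));cv2.circle(im,tuple(int(a) for a in pr(P)),2,(255,0,255),-1)
    cv2.polylines(im,[cyl(s,[.5213,-.2203,.206])[1].astype(np.int32)],1,(0,255,0),1)
    if c=='scene':im=cv2.resize(im[220:440,290:510],None,fx=2.7,fy=2.7)
    cv2.imwrite(f'pics/{c}5.png',im)
E
```

```text
wrist tcp [322. 295.]
wrist grasp [322. 289.]
wrist tip [322. 272.]
wrist tipL [353. 272.]
wrist tipR [291. 272.]
wrist captop [322. 305.]
scene tcp [396. 316.]
scene grasp [396. 319.]
scene tip [395. 329.]
scene tipL [400. 324.]
scene tipR [390. 334.]
scene captop [397. 312.]
```

View pics/wrist5.png

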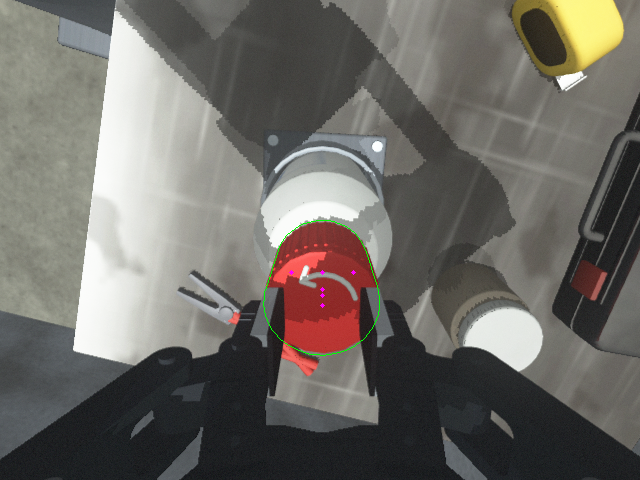

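View pics/scene5.png

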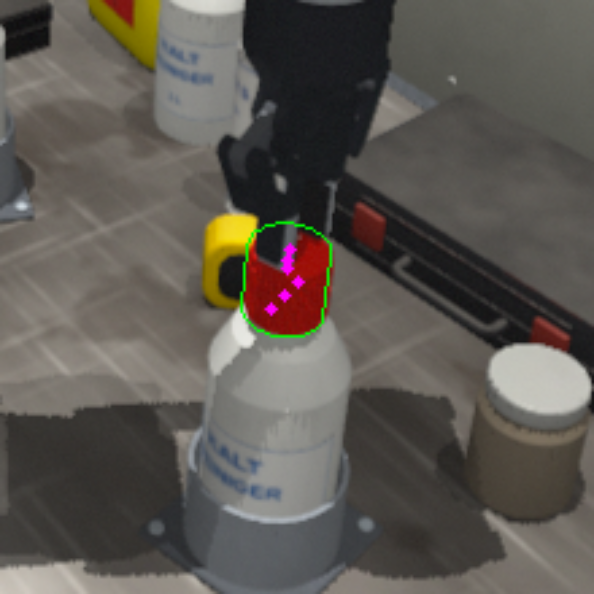

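```bash
python3 - <<'E'
import cv2
a=cv2.imread('pics/wrist4.png')[260:420,220:430];cv2.imwrite('pics/wz.png',cv2.resize(a,None,fx=3.6,fy=3.6,interpolation=cv2.INTER_CUBIC))
a=cv2.imread('pics/scene4.png')[260:350,350:450];cv2.imwrite('pics/sz.png',cv2.resize(a,None,fx=6.5,fy=6.5,interpolation=cv2.INTER_CUBIC))
E
```

```text
(no output)
```

View pics/wz.png

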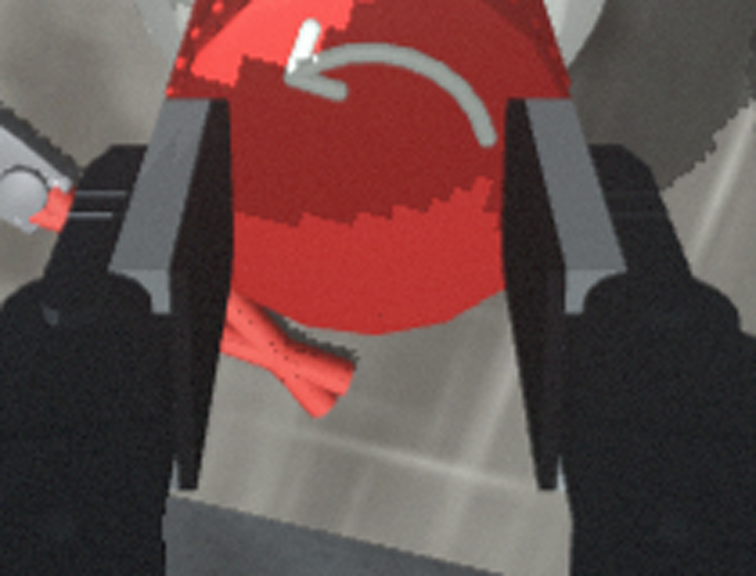

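View pics/sz.png

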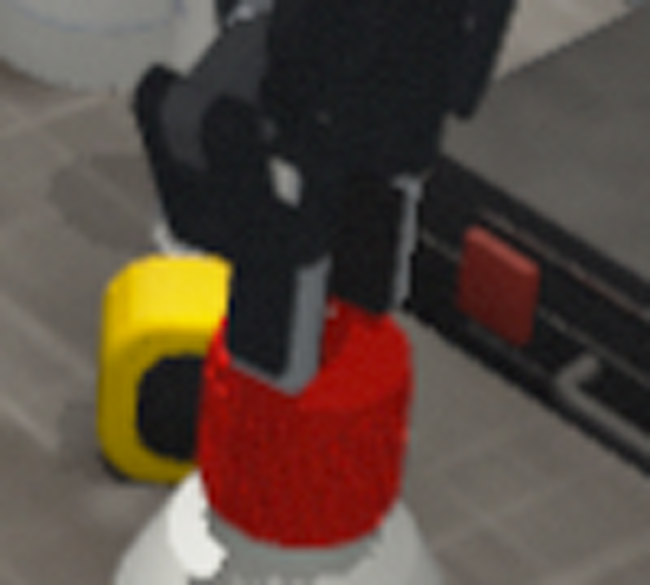

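```bash
python3 - <<'E'
from h import *
s=env.snapshot('wrist');st=env.read_state();R=Ro.from_rotvec(st['orientation']).as_matrix();p=st['position']
print(st['gripper_width'],p)
for u1,u2,v in[(283.9,360.8,287.5),(269.5,376,396)]:
  o,d=ray(s,u1,v);o2,d2=ray(s,u2,v)
  a=R.T@(o-p);b=R.T@d;b2=R.T@d2;k=.030/(b2[1]-b[1]);print('tool frame mm',((a+k*b)*1e3).round(1),((a+k*b2)*1e3).round(1))
o=R.T@(ray(s,0,0)[0]-p);print('cam in tool',o)
s=env.snapshot('scene');o,d=ray(s,394.6,320.3)
a=R.T@(o-p);b=R.T@d;
for y in(-15,-25):
  k=(y/1e3-a[1])/b[1];print(y,((a+k*b)*1e3).round(1))
E
```

```text
0.0302028920799278 [ 0.52108035 -0.21964925  0.2202272 ]
tool frame mm [  8.8 -14.8 -11.4] [  8.8  15.2 -11.4]
tool frame mm [ -2.1 -14.8 -59.8] [ -2.1  15.2 -59.8]
cam in tool [ 7.48428969e-02  1.10076068e-05 -1.53069628e-01]
-15 [ -6.2 -15.   -4.5]
-25 [-11.9 -25.  -13.7]
```

The fingertips measure about 10 mm behind the reported TCP, not 25 mm ahead of it. That puts them just above the cap top (z about 0.23), which agrees with both pictures and with no force on closing. Trusting the images over the stated offset, I'll open, go 35 mm lower in stages, and check.

```bash
python3 -m crank '[[[0,0,0],0],[[0,0,0],0],[[0,0,0],0],[[0,0,0],0],[[0,0,0],0]]' 85 70
python3 -m crank '[[[-0.5,0,10],0],[[0,0,10],0],[[0,0,8],0],[[0,0,7],0],[[0,0,0],0]]'
python3 - <<'E'
from h import *
import cv2
tool([.5213,-.2203,.185]);snap('wrist','w6');s=snap('scene','s6')
cv2.imwrite('pics/s6z.png',cv2.resize(s['color'][250:360,340:460],None,fx=5,fy=5,interpolation=cv2.INTER_CUBIC))
E
```

```text
time: 6.5
position: [0.5211, -0.2197, 0.2202]
orientation: [1.885, 2.513, -0.0]
force: [-0.0, 0.6, -0.1]
gripper_width: 0.0848
time: 7.12
position: [0.521, -0.22, 0.1846]
orientation: [-1.884, -2.513, 0.0]
force: [0.1, 0.1, 0.3]
gripper_width: 0.0851
t 7.125 pos [ 0.521  -0.22    0.1846] shift mm [-0.3  0.2 -0.4] tool y [ 0.96   0.28  -0.001] q6 -0.82 F [0.1 0.1 0.3]
```

View pics/w6.png

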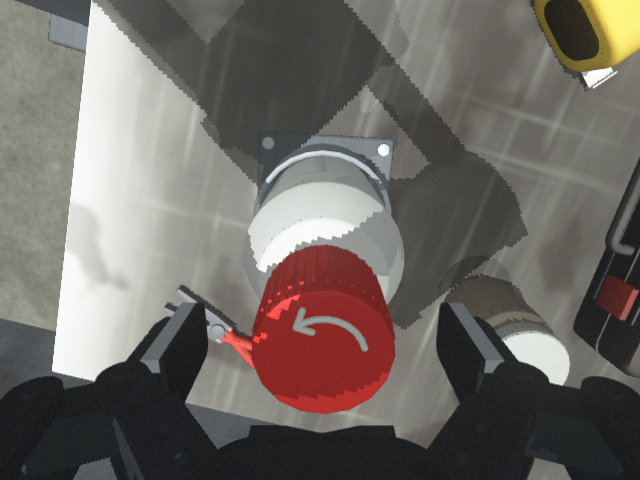

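View pics/s6z.png

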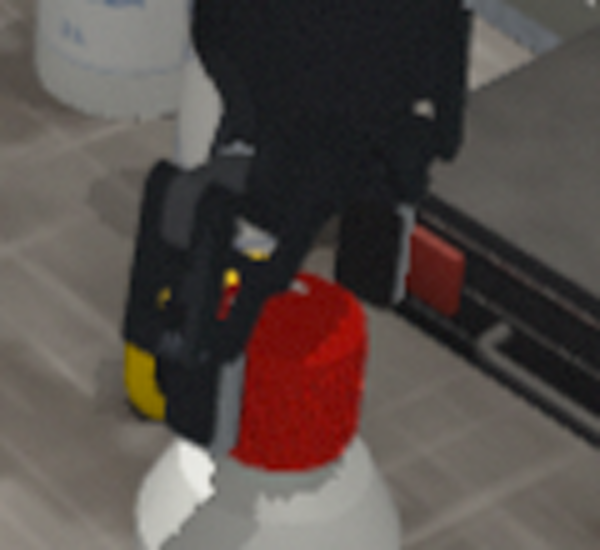

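```bash
python3 - <<'E'
from h import *
st=env.read_state();R=Ro.from_rotvec(st['orientation']).as_matrix();p=st['position']
s=env.snapshot('wrist')
for u1,u2,v in[(206,439,304)]:
  o,d=ray(s,u1,v);o2,d2=ray(s,u2,v)
  a=R.T@(o-p);b=R.T@d;b2=R.T@d2;k=.085/(b2[1]-b[1]);print((R@(a+k*b)+p).round(4),((a+k*b)*1e3).round(1),((a+k*b2)*1e3).round(1))
s=env.snapshot('scene')
for u,v,y in[(385.6,341,-42.5),(417.5,311,42.5)]:
  o,d=ray(s,u,v);a=R.T@(o-p);b=R.T@d
  k=(y/1e3-a[1])/b[1];print(y,((a+k*b)*1e3).round(1),(o+k*d).round(4))
E
```

```text
[ 0.4787 -0.225   0.2078] [  7.4 -42.2 -22.4] [  7.3  42.8 -22.4]
-42.5 [-10.  -42.5 -19.5] [ 0.4833 -0.2417  0.2049]
42.5 [-11.6  42.5 -25.9] [ 0.5653 -0.2194  0.2113]
```

Open tips are at z≈0.207, and will swing to about 0.197 on the 47 mm cap. Good, so close.

```bash
python3 -m crank '[[[0,0,0],0],[[0,0,0],0],[[0,0,0],0],[[0,0,0],0],[[0,0,0],0]]' 30 80
python3 -m crank '[[[0,0,1],0],[[0,0,1],0],[[0,0,1],0]]'
```

```text
time: 7.95
position: [0.5215, -0.2201, 0.1856]
orientation: [1.884, 2.513, 0.0]
force: [0.8, 2.1, 6.2]
gripper_width: 0.0449
time: 8.32
position: [0.5215, -0.2202, 0.1833]
orientation: [1.884, 2.512, 0.0]
force: [-1.4, 3.3, 14.0]
gripper_width: 0.0452
```

```bash
python3 -m crank '[[[0,0,1.5],0],[[0,0,1.5],0],[[0,0,1],0],[[0,0,0],0]]'
python3 - <<'E'
from h import *
import cv2
tool([.5213,-.2203,.18]);s=snap('wrist','w7');s=snap('scene','s7')
cv2.imwrite('pics/s7z.png',cv2.resize(s['color'][250:360,340:460],None,fx=5,fy=5,interpolation=cv2.INTER_CUBIC))
E
```

```text
time: 8.82
position: [0.5216, -0.2202, 0.1796]
orientation: [1.883, 2.512, 0.0]
force: [-1.9, 3.2, 16.5]
gripper_width: 0.0457
t 8.825 pos [ 0.5216 -0.2202  0.1796] shift mm [-0.  -0.3 -0.4] tool y [0.96  0.28  0.001] q6 -0.82 F [-1.9  3.2 16.5]
```

View pics/s7z.png

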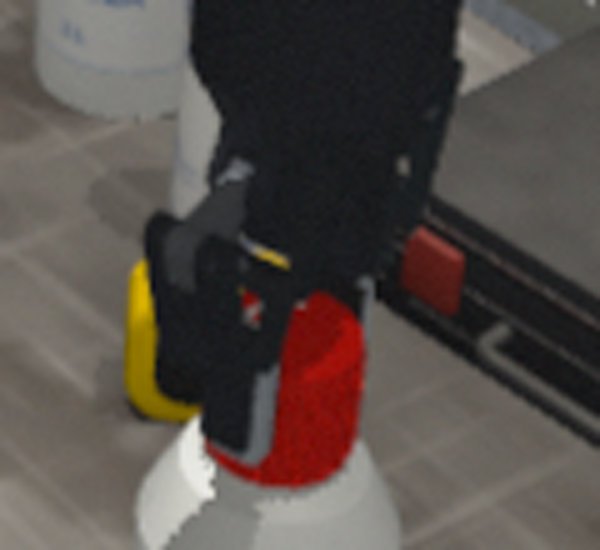

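Gripped and pressed: the cap sits visibly lower and the force is 16.5 N. Now counter-clockwise, which is a negative turn (the earlier +0.9 went clockwise seen from above).

```bash
python3 -m crank '[[[0,0,0],-0.12],[[0,0,0],-0.14],[[0,0,0],-0.14],[[0,0,0],-0.14],[[0,0,0],0]]'
python3 -c "
from h import *
tool([.5213,-.2203,.18]);snap('wrist','w8');print(env.read_state()['wrist_torque'])"
```

```text
time: 9.55
position: [0.5218, -0.2199, 0.1794]
orientation: [1.141, 2.925, 0.0]
force: [0.7, 4.9, 13.4]
gripper_width: 0.0455
t 9.55 pos [ 0.5218 -0.2199  0.1794] shift mm [ 0.1 -0.6 -0.6] tool y [0.677 0.736 0.001] q6 -1.36 F [ 0.7  4.9 13.4]
[0.65389949 0.03191847 0.0993423 ]
```

View pics/w8.png

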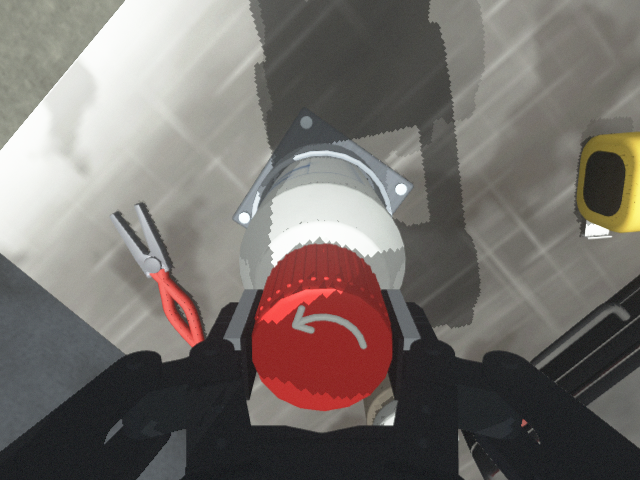

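View pics/w7.png

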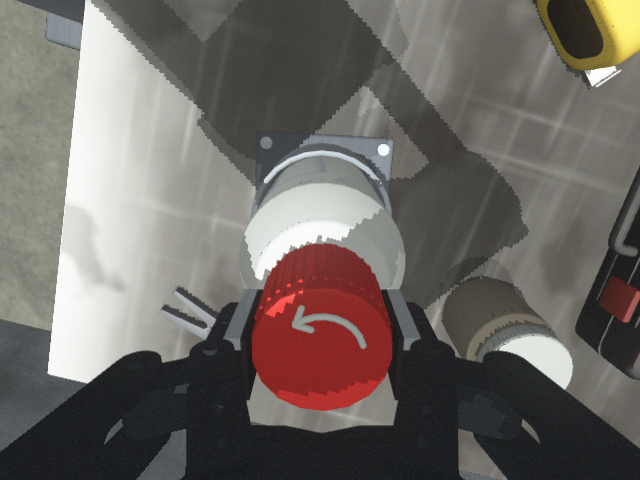

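The arrow still reads the same at (325,320) in the wrist view, so the cap turns with the gripper with no slip (0.54 rad so far). Continue to about 1.1.

```bash
python3 -m crank '[[[0,0,0],-0.14],[[0,0,0],-0.14],[[0,0,0],-0.14],[[0,0,0],-0.14],[[0,0,0],0]]'
python3 -c "
from h import *
tool([.5213,-.2203,.18]);snap('wrist','w9');print(env.read_state()['wrist_torque'])"
```

```text
time: 10.22
position: [0.5219, -0.2198, 0.1794]
orientation: [0.288, 3.126, 0.0]
force: [2.2, 5.3, 12.3]
gripper_width: 0.0453
t 10.225 pos [ 0.5219 -0.2198  0.1794] shift mm [ 0.5 -0.6 -0.6] tool y [0.183 0.983 0.   ] q6 -1.92 F [ 2.2  5.3 12.3]
[ 1.16955632 -0.35501871  0.15979197]
```

View pics/w9.png

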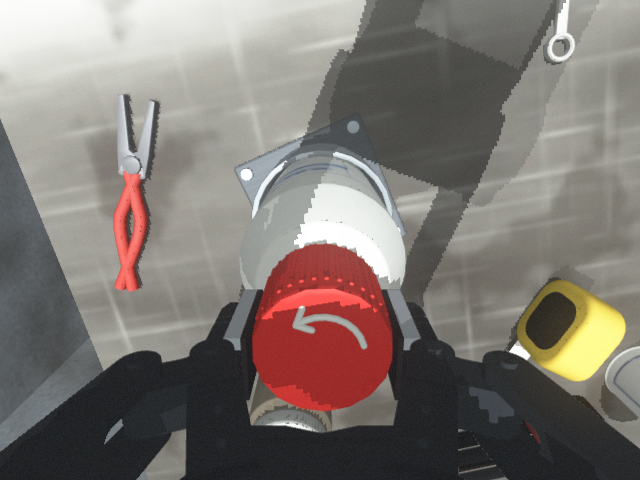

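Turned 1.10 rad with no slip (arrow unchanged in the wrist view). Next: release, then back off straight up.

```bash
python3 -m crank '[[[0,0,0],0],[[0,0,0],0],[[0,0,0],0],[[0,0,0],0],[[0,0,0],0]]' 85 80
python3 -m crank '[[[0,0,-20],0],[[0,0,-40],0],[[0,0,-50],0],[[0,0,-50],0],[[0,0,0],0]]'
python3 - <<'E'
from h import *
tool([.5213,-.2203,.18]);s=snap('wrist','w10')
r=env.silhouettes('red_cap','wrist')[0];v,u=np.nonzero(r['mask']);o=np.array([u.mean(),v.mean()])
s2=snap('scene','s10');r=env.silhouettes('red_cap','scene')[0];v,u=np.nonzero(r['mask']);o2=np.array([u.mean(),v.mean()])
R=least_squares(lambda p:np.r_[cyl(s,p)[0]-o,cyl(s2,p)[0]-o2],[.5213,-.2203,.206],x_scale=.01);print(R.x,R.fun)
cv2.imwrite('pics/s10z.png',cv2.resize(s2['color'][250:360,340:460],None,fx=5,fy=5,interpolation=cv2.INTER_CUBIC))
E
```

```text
time: 10.9
position: [0.5212, -0.2202, 0.1781]
orientation: [-0.293, -3.128, 0.0]
force: [0.8, -0.2, -0.4]
gripper_width: 0.085
time: 11.52
position: [0.5219, -0.2205, 0.3422]
orientation: [0.293, 3.123, -0.004]
force: [0.3, 0.1, -1.0]
gripper_width: 0.0848
t 11.525 pos [ 0.5219 -0.2205  0.3422] shift mm [  1.5   0.4 162.2] tool y [ 0.186  0.983 -0.002] q6 -1.92 F [ 0.3  0.1 -1. ]
[ 0.52124242 -0.22012292  0.21449051] [-0.05993648  0.15900993 -0.34453531  0.04981452]
```

View pics/w10.png

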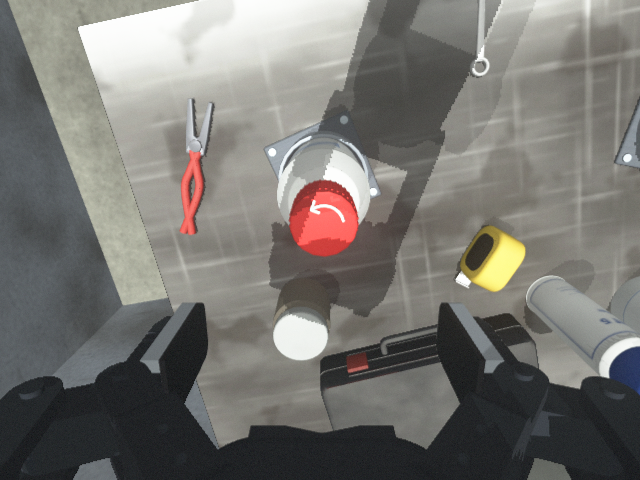

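View pics/s10z.png

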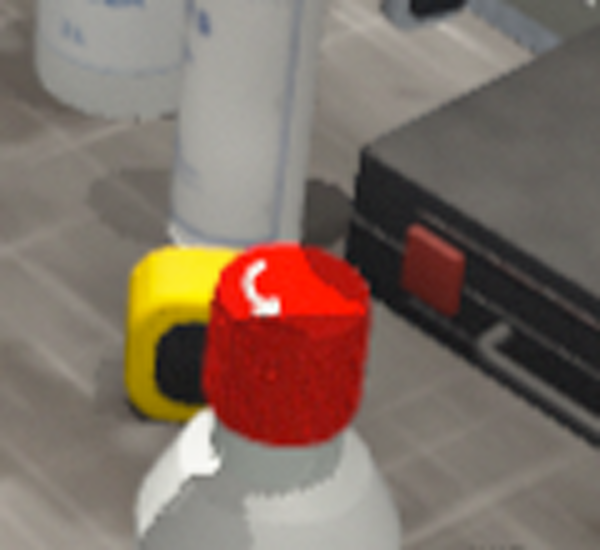

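The neck now shows under the cap. The fitted height is about 0.2145 m (+8.5 mm, about the expected +10), the arrow is still turned, and the gripper is clear. Handing in.

```bash
python3 -c "
from plant import env
print(env.sign_off())"
```

```text
the job is handed in; nothing more can be done
None
```

The red cap is unlocked. I gripped it, pressed it about 6 mm (force peaked at about 16.5 N), turned it 1.10 rad counter-clockwise, then let go and backed off straight up.

**Last checks:**
- **Cap height:** the scene picture shows the neck under the cap. The two-camera fit puts the cap about 8.5 mm above its locked height. That is slightly under the nominal 10 mm, within what I'd expect from the fit and calibration.
- **Turn:** the arrow stayed fixed relative to the gripper through the whole turn, so the cap did not slip.
- **Clearance:** after backing off the wrist force was about zero, with the gripper well above the cap, at about 11.5 s on the clock.
- **Green cap:** I never went near it, but I did not check it again at the end.

**Disagreements:**
- **Tool offset:** the fingertips were about 10 mm behind the reported TCP when nearly closed, not 25 mm ahead as stated. My first grasp therefore closed on nothing, just above the cap. I measured the offset from the pictures and gripped 35 mm lower.
- **Top camera:** one top-camera fit was wrong because the arm blocked the view, so I discarded it.

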